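Pin the shutter link and hold the exposure box half open

ROBOT

A 6-joint arm with a two-finger parallel gripper is mounted at the origin on a cart in front of the work surface, level with it; the furniture and walls round the work are solid. World frame = base frame: x ahead of the robot, y to its left, z up, the work surface at z = 0. Lengths are in mm, angles in degrees, forces in N, time in s.
With the tool pointing down it reaches from about 325 to 925 mm from the base axis. Payload 3.1 kg.
Tool frame: the origin (TCP) lies between the finger pads; the fingertips stand 19 mm ahead of it and the grasp point (between the pads) is the TCP (arm.tip_extent is the distance from the TCP to the fingertips, in mm); z points along the fingers, y is the line along which they close (so a half turn about z gives the same grasp; the last joint's range is limited). The gripper opens to 85 mm and grips with 20 to 120 N. Pads are 22 mm wide; open, the fingers measure 114 mm over their backs; the gripper's body (76 mm by 85 mm) begins 54 mm behind the grasp point. The pads swing forward as they close: fully open they stand 13 mm farther back than shut.
Start: joints at [-73.98, 12.427, 92.441, -0, 75.132, -6.429], TCP at [238.679, -577.643, 250.3] pointing down, gripper open.
Joint ranges: [-157.48, 157.48], [-44.54, 120.13], [17.64, 146.25], [-64.5, 244.5], [7.68, 150.69], [-147.95, 147.95]. Speed limits (degrees/s): [159.86, 159.86, 180, 180, 180, 180].

INTERFACE

Orientations are given as [roll, pitch, yaw] about the fixed x, y, z axes, in that order (R = Rz(yaw) Ry(pitch) Rx(roll)).
In Python, from station import arm gives the robot as it stands. The module is installed in compiled form; this text tells all that it offers.
- The arm moves only by the tool apply_moves, never from a script. Its argument "commands" is a list of rows, each a list of 7 numbers: the turn, a rotation vector about the tool's x, y, z in rad, then the shift along the tool's x, y, z in m, then the gripper's target within -1 to 1 (shut at 1, half-way at 0, fully open at -1). A call has 1 to 8 rows; each row shifts and turns the commanded pose from where the row before left it, along the tool's axes as they then stand; what a row does not reach is not made up. A row lasts 1/10 s, in which the tool goes at most 50 mm and 8.59 degrees, less where a joint would pass 70% of its speed; a pose out of reach is approached as far as the arm can. A call with a gripper value outside its range is refused whole. The fingers move at their own pace and stop on an object; "force" is the grip in N (left out, the last holds). Time passes only in rows, so rows that do not move let the fingers close. It gives the time, the measured TCP pose, the force, the opening and the grip force at its end, in the units of the state.
- arm.observe(): the state, without advancing time (a new reading comes with each control period).
- arm.get_image(name): name is "scene" or "top" or "wrist"; returns (picture, depth): 384x512x3 uint8, red, green, blue; 384x512 float32, mm along the optical axis (not along the pixel's ray), 0 where there is no reading.
- arm.camera_info(name): a dict with "K" (3x3 intrinsics, pixels), "eye" and "rotation" of the camera in the world; the wrist camera has in their place "mount" (4x4, takes a point from camera to tool coordinates, whose origin is the TCP and whose axes are the flange's). Camera axes: x right, y up, looking along -z (the intrinsics and any distortion apply to the point x, -y, -z); pixel columns grow to the right and rows downward; lengths in mm; the calibration is good to about 2 mm. The wrist camera is an equidistant fisheye: a pixel r from the principal point sees the ray r / f radians off the axis. A picture is of the moment at which its call begins: read the wrist's pose just before it. camera_info takes no time and is no camera call.
- arm.job_done(): hands the job in; it is judged then, once.
The state is a dict: "clock": time; "joints": joint angles; "qvel": joint speeds; "tau": joint torques, N m; "tool_pos": TCP position; "eef_rot": TCP orientation; "force": force on the tool from outside, world axes, zero at the start; "torque": the same for the moment, N m; "finger_gap": finger opening in mm; "grip_force": force on a finger pad.
Only numpy, scipy, OpenCV 4.12 (cv2) and the standard library are available. Lean on these libraries where they do the work, as an engineer would, in place of code of your own. Each camera call takes 0.05 s, during which the arm holds its last target. There are 200 camera calls.

TASK

The drive link of the exposure box's spring-return shutter has been unpinned. Push the drive carriage home against its stops, drop the long pin fully down through the carriage's fork and the shutter's tongue and let go of it, then pull the carriage by its knob until the shutter blade is half open, its edge across the middle of the round window, so that half of the dish gets the light; the dark half must never be uncovered. Finish while still holding the knob there, because the spring shuts the blade if you let go, and leave the short pin in its block and the things around undisturbed.

Things in the scene. Friction and masses are not known exactly. Their poses are not given: they have to be found in the camera images.
- exposure_box: fixed exposure box on a board 150 x 360 x 10 mm (its y -195 to 165 mm); origin on the bench. Its z is up, its y runs along the slide, yaw within 0.2 rad. Black box 110 x 130 mm, top 60 mm high, at y 36 to 166 mm; lamp post at (62, 150) mm, lamp up to 270 mm high; two rods along y carry the carriage, end block at y -184 mm. Shutter opens and carriage is pulled toward -y
- window (a point): centre of the round window, 50 mm across, in the box's top plate, 60 mm above the bench; a culture dish lies below it. A long black line on each side rail marks this centre, short ones the shut and open positions of the blade edge
- shutter (a joint): travel of the steel blade in m: 0 shut (where it starts), 0.060 fully open; half open = 0.030. A spring pulls it shut with 3 N at 0, rising by 0.15 N per mm (7.5 N at half, 12 N at full travel)
- blade_edge (a point): middle of the blade's +y edge, on its top face: 30 mm beyond the window's centre when shut, directly over the window's centre when half open. The blade is 66 mm wide and 3 mm thick
- tongue_hole (a point): top mouth of the hole, 10.5 mm across, in the shutter's tongue (22 mm wide, 8 mm thick, top 66 mm above the bench)
- carriage (a joint): how far in m the carriage stands back from its stops along the rods: 0 = home, where the fork hole is in line with the hole of the shut shutter's tongue; up to 0.068. It slides with about 1 N of friction and stays where it is left; only the pin ties it to the shutter
- fork_hole (a point): top mouth of the hole, 10.5 mm across with a 1.5 mm chamfer, in the carriage's fork: two plates 26 mm wide and 7 mm thick, 50 to 57 mm and 67 to 74 mm above the bench; the shutter's tongue lies between them when the carriage is home. The pin goes down through all three
- knob (a point): centre of the grip of the carriage's upright black knob: a vertical cylinder 22 mm across and 45 mm tall (67 to 112 mm above the bench, this point 98 mm high, knob top 115 mm), 89 mm from the fork hole on its -y side
- pin_block: fixed grey plastic block 40 x 110 x 26 mm on the bench to the right of the box, its long side roughly along world x, origin in the middle of its underside; two upright holes 9 mm across and 18 mm deep, 30 mm to either side of its middle along its own y axis, one pin in each
- long_pin: loose steel pin, about 40 g, upright in one hole of the block; origin at its lower tip, z along it: chamfered shank 8 mm across, 34 mm long, collar 18 mm across, 4 mm thick, round grip 14 mm across up to 66 mm from the tip. At the start the tip is 8 mm above the bench, the collar 16 mm above the block; fully down in the fork the collar rests on it, tip 40 mm above the bench
- short_pin: the wrong pin, same head but a shank of 16 mm, its collar resting on the block; origin at its tip
- timer: bench timer 64 x 68 x 18 mm behind the box, origin under its centre; bystander
- spare_dish: closed culture dish 60 mm across, 16 mm high, behind the box; bystander
Not all that is in view belongs to the job. Leave any orange or yellow look-alike of the long_pin alone.

How it is judged:
By the outcome, as a careful person would: the job done as asked, in the order asked, and still so for the second after the job is handed in, while the arm keeps its last pose, push and grip.
It also fails if it takes over 61 s, if anything falls off the work surface, if the arm or the gripper's body presses on something with over 40 N, if the wrist force passes 120 N, or if a joint passes its speed limit or range.

## Working session

There is one attempt and no reset: what is moved stays moved. The work goes in short steps, Python scripts to look and compute and a tool call to move; the robot and the scene stay as the last step left them, time stands still between calls to the robot, and variables do not carry over. Pictures are saved under pics/ and viewed, at most 14 in all, crops included, and the job is handed in when it is done.

Besides the shell and the picture viewer there is one more tool, called after ">>>" as name(argument=value, ...), one argument or row to a line, values as JSON. apply_moves: Moves the arm, as the interface text tells. Its arguments: {"type":"object","properties":{"commands":{"type":"array","items":{"type":"array","items":{"type":"number"}}},"force":{"type":"number"}},"required":["commands"]}

```bash
mkdir -p pics; cat > h.py <<'E'
import numpy as np, cv2
from station import arm
from scipy.spatial.transform import Rotation as R
def snap(n,f):
    s=arm.observe(); im,d=arm.get_image(n); cv2.imwrite('pics/%s.png'%f,im[:,:,::-1]); np.savez('pics/%s.npz'%f,im=im,d=d,p=s['tool_pos'],r=s['eef_rot']); return im,d,s
def cam(n,s=None):
    c=arm.camera_info(n); K=np.array(c['K'])
    if n!='wrist': return K,np.array(c['eye']),np.array(c['rotation'])
    M=np.array(c['mount']); T=R.from_euler('xyz',s['eef_rot'],degrees=True).as_matrix()
    return K,T@M[:3,3]+np.array(s['tool_pos']),T@M[:3,:3]
def ray(n,u,v,s=None):
    K,e,Rm=cam(n,s); x=(u-K[0,2])/K[0,0]; y=(v-K[1,2])/K[1,1]
    if n=='wrist':
        r=np.hypot(x,y); k=np.sin(r)/r if r>1e-9 else 1; d=np.array([x*k,-y*k,-np.cos(r)])
    else: d=np.array([x,-y,-1.])
    return e,Rm@d
def onz(n,u,v,z,s=None):
    e,d=ray(n,u,v,s); return e+d*(z-e[2])/d[2]
E
python3 - <<'E'
from h import *
for n in('scene','top','wrist'):
    im,d,s=snap(n,n+'0'); c=arm.camera_info(n); print(n,c)
print(s)
E
```

```text
scene {'K': array([[498.50867756,   0.        , 258.58531714],
       [  0.        , 498.50867756, 192.53205018],
       [  0.        ,   0.        ,   1.        ]]), 'eye': array([  -34.14060373, -1154.40381996,   745.17994269]), 'rotation': array([ 60.16705247,  -0.88204975, -33.84879445])}
top {'K': array([[370.41301505,   0.        , 253.11122637],
       [  0.        , 370.41301505, 183.42014761],
       [  0.        ,   0.        ,   1.        ]]), 'eye': array([ 462.52223868, -208.79680564, 1115.21775925]), 'rotation': array([  6.81987641,  -1.0685731 , -90.28646008])}
wrist {'K': array([[297.31863964,   0.        , 251.79393973],
       [  0.        , 297.31863964, 192.00013806],
       [  0.        ,   0.        ,   1.        ]]), 'mount': array([[-3.10518148e-04,  9.53356080e-01,  3.01847788e-01,
         7.60925567e+01],
       [ 9.99999506e-01,  5.81112255e-04, -8.06661225e-04,
         2.25388180e-01],
       [-9.44442833e-04,  3.01847389e-01, -9.53355790e-01,
        -1.24905280e+02],
       [ 0.00000000e+00,  0.00000000e+00,  0.00000000e+00,
         1.00000000e+00]])}
{'clock': 0.1, 'joints': array([-7.39794417e+01,  1.24723869e+01,  9.25213635e+01,  6.29969404e-04,
        7.51332850e+01, -6.42686147e+00]), 'qvel': array([-0.05716026, -0.16886893, -0.10741425,  0.00154324, -0.00419899,
       -0.00915838]), 'tau': array([-4.63347351e-04, -3.98076153e+01, -3.04968703e+01, -1.16218689e-04,
        4.25712453e-03,  1.00126090e-05]), 'tool_pos': array([ 238.49058321, -576.94010175,  249.0803946 ]), 'eef_rot': array([-1.79873831e+02, -1.48243683e-02,  2.24472412e+01]), 'force': array([ 0.28622827,  0.65349866, -1.04498769]), 'torque': array([ 0.03106355, -0.00812802, -0.06786269]), 'grip_force': 0.0, 'finger_gap': 85.52823993310822}
```

```bash
sed -i "s/np.array(c\['rotation'\])$/R.from_euler('xyz',c['rotation'],degrees=True).as_matrix()/" h.py; grep -n "rotation" h.py
```

```text
8:    if n!='wrist': return K,np.array(c['eye']),R.from_euler('xyz',c['rotation'],degrees=True).as_matrix()
```

View pics/scene0.png

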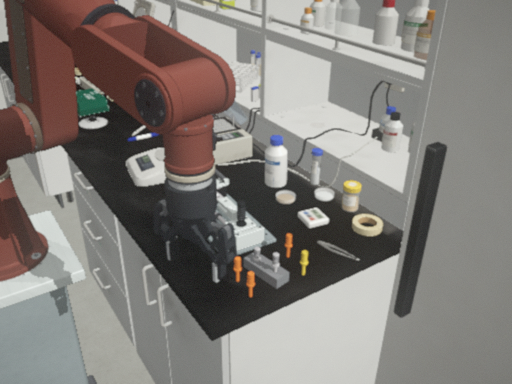

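View pics/top0.png

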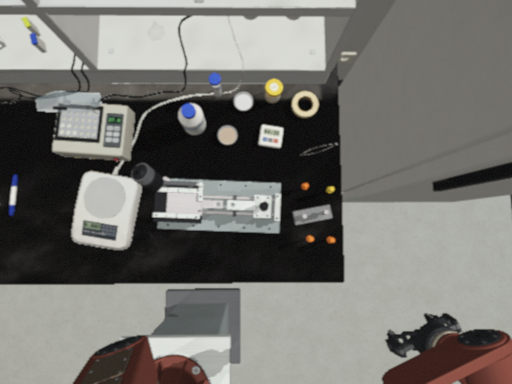

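```bash
python3 - <<'E'
from h import *
im=cv2.imread('pics/top0.png')
cv2.imwrite('pics/c1.png',cv2.resize(im[165:250,145:345],None,fx=4,fy=4,interpolation=cv2.INTER_CUBIC))
for n,u,v,z in[('knob',264,207,115),('pA',303,216,60),('pB',325,213,50)]: print(n,onz('top',u,v,z))
E
```

```text
knob [ 517.84713277 -257.14519371  115.        ]
pA [ 494.84058662 -370.69150838   60.        ]
pB [ 503.47587316 -435.93081367   50.        ]
```

View pics/c1.png

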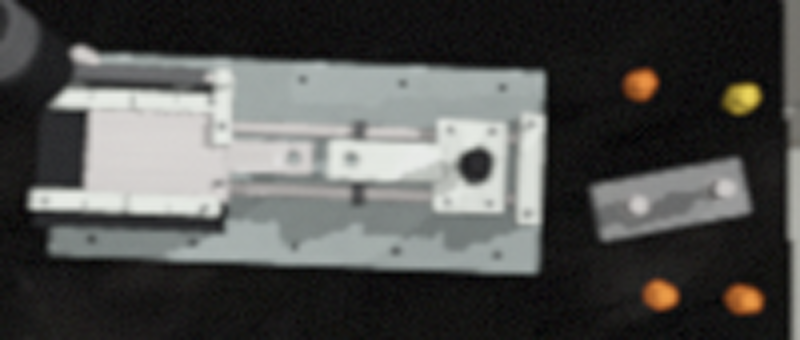

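>>> apply_moves(
  commands=[
    [0,0,0.13,0,0,0,-1],
    [0,0,0.13,0,0,0,-1],
    [0,0,0.13,0,0,0,-1],
    [0,0,0,0.029,-0.035,0,-1],
    [0,0,0,0.029,-0.035,0,-1],
    [0,0,0,0.029,-0.035,0,-1],
    [0,0,0,0.029,-0.035,0,-1],
    [0,0,0,0.029,-0.035,0,-1],
  ],
)

```text
clock: 0.95
tool_pos: [384.0, -400.7, 249.9]
eef_rot: [-180.0, 0.0, 0.1]
force: [0.9, 0.5, 1.3]
finger_gap: 85.4
grip_force: 0.0
```

>>> apply_moves(
  commands=[
    [0,0,0,0.029,-0.035,0,-1],
    [0,0,0,0.029,-0.035,0,-1],
    [0,0,0,0.029,-0.035,0,-1],
    [0,0,0,0,0,0,-1],
    [0,0,0,0,0,0,-1],
  ],
)

```text
clock: 1.45
tool_pos: [470.5, -296.2, 249.9]
eef_rot: [180.0, 0.1, 0.3]
force: [-0.3, -0.0, -0.5]
finger_gap: 85.5
grip_force: 0.0
```

```bash
python3 - <<'E'
from h import *
im,d,s=snap('wrist','w1'); print(s['tool_pos'],s['eef_rot'])
cv2.imwrite('pics/w1b.png',cv2.resize(im[:,:,::-1],(800,600),interpolation=cv2.INTER_CUBIC))
E
```

```text
[ 470.48167776 -296.24110634  249.92394115] [1.79998169e+02 5.25456727e-02 2.64612799e-01]
```

View pics/w1b.png

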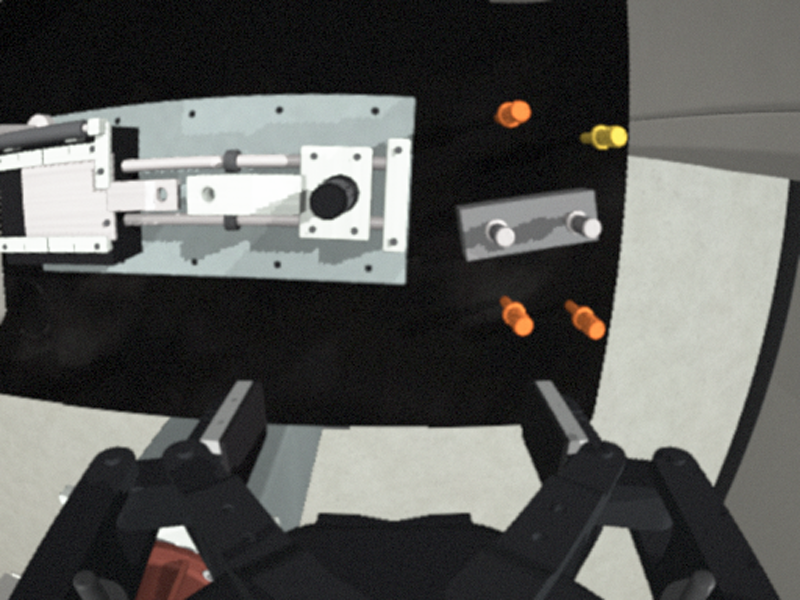

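```bash
cat > w.py <<'E'
import sys
from h import *
def pts(f,L):
    z=np.load('pics/%s.npz'%f); s=dict(tool_pos=z['p'],eef_rot=z['r']); d=z['d']
    for n,u,v,h in L:
        u/=1.5625; v/=1.5625
        e,r=ray('wrist',u,v,s); K,_,Rm=cam('wrist',s)
        dd=np.median(d[int(v)-1:int(v)+2,int(u)-1:int(u)+2]); ax=-Rm[:,2]; P=e+r*dd/(r@ax)
        print(n,'onz',onz('wrist',u,v,h,s).round(1),'depth',P.round(1))
if __name__=='__main__':
    pts('w1',[('knob',331,200,115),('pL',506,237,74),('pR',593,229,58),('fork',208,194,74),('tongue',162,194,66),
 ('slidecorner',302,150,67),('blk1',457,206,26),('blk2',594,190,26),('blk3',601,240,26),('blk4',467,262,26),('board1',415,98,10),('board2',405,284,10),('plate far',370,150,67),('plate near',368,240,67)])
    K,e,_=cam('top'); print(onz('top',145+475/4,165+165/4,115),onz('top',145+350/4,165+158/4,74),onz('top',145+293/4,165+157/4,66),onz('top',145+638/4,165+205/4,74),onz('top',145+725/4,165+188/4,58))
E
python3 w.py
```

```text
knob onz [ 523.1 -261.9  115. ] depth [ 523.2 -262.1  116.5]
pL onz [ 495.9 -372.2   74. ] depth [ 493.4 -375.9   59.5]
pR onz [ 501.5 -443.    58. ] depth [ 504.  -434.9   75.6]
fork onz [ 526.4 -171.1   74. ] depth [ 525.2 -164.2   57.3]
tongue onz [ 528.1 -130.7   66. ] depth [ 524.8 -101.3   11.3]
slidecorner onz [ 552.7 -236.5   67. ] depth [ 553.  -233.4   50.7]
blk1 onz [ 510.8 -345.    26. ] depth [ 508.4 -348.3    2.2]
blk2 onz [ 528.4 -456.1   26. ] depth [ 527.1 -467.4    1.3]
blk3 onz [ 488.2 -466.1   26. ] depth [ 484.1 -477.8    2. ]
blk4 onz [ 467.4 -354.3   26. ] depth [ 461.7 -358.4    1.1]
board1 onz [ 593.9 -313.2   10. ] depth [ 595.  -313.6    1.4]
board2 onz [ 444.9 -306.7   10. ] depth [ 442.7 -307.     2.2]
plate far onz [ 551.7 -281.5   67. ] depth [ 552.  -280.7   50.8]
plate near onz [ 491.5 -280.    67. ] depth [ 481.6 -277.    12.4]
[ 519.87493188 -256.48652619  115.        ] [ 527.48604418 -170.62633969   74.        ] [ 528.84734084 -130.05071267   66.        ] [ 493.69330793 -372.75368359   74.        ] [ 506.00503657 -437.89280872   58.        ]
```

>>> apply_moves(
  commands=[
    [0,0,0.049,0,0,0,-0.3],
    [0,0,0,0.0255,-0.0183,0,-0.3],
    [0,0,0,0.0255,-0.0183,0,-0.3],
    [0,0,0,0,0,0.04,-0.3],
    [0,0,0,0,0,0.04,-0.3],
    [0,0,0,0,0,0.02,-0.3],
    [0,0,0,0,0,0,-0.3],
  ],
  force=40,
)

```text
clock: 2.2
tool_pos: [519.0, -262.8, 145.6]
eef_rot: [-179.7, 0.5, -2.8]
force: [0.6, 0.3, -0.6]
finger_gap: 55.7
grip_force: 0.0
```

```bash
python3 - <<'E'
from h import *
im,d,s=snap('wrist','w2'); print(s['tool_pos'],s['eef_rot'],s['finger_gap'],s['force'])
cv2.imwrite('pics/w2b.png',cv2.resize(im[:,:,::-1],(800,600),interpolation=cv2.INTER_CUBIC))
E
```

```text
[ 518.99095083 -262.7548072   145.57245437] [-179.74294396    0.47831036   -2.8431164 ] 55.69470009896973 [ 0.58166094  0.30159373 -0.62481558]
```

View pics/w2b.png

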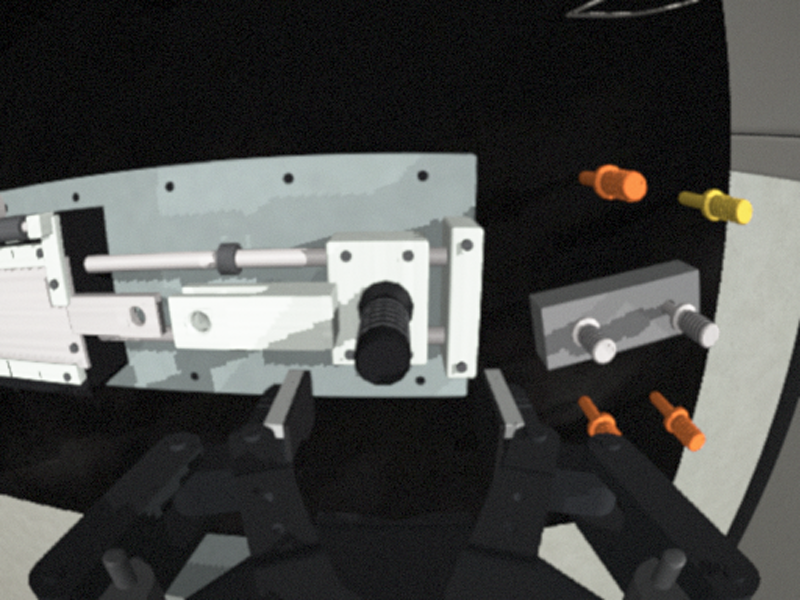

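```bash
python3 - <<'E'
from w import *
pts('w2',[('knob',383,356,115),('fork',201,321,74),('tongue',138,316,66),('pR',707,335,74),('endblock',463,300,45)])
s=arm.observe();print(s['tool_pos'],s['eef_rot'])
E
```

```text
knob onz [ 524.5 -259.8  115. ] depth [ 525.1 -259.9  116.2]
fork onz [ 526.5 -171.3   74. ] depth [ 520.9 -163.6   58.3]
tongue onz [ 527.7 -130.1   66. ] depth [509.5 -93.6  11.9]
pR onz [ 504.4 -432.4   74. ] depth [ 505.1 -431.2   75.4]
endblock onz [ 521.4 -299.    45. ] depth [ 524.4 -297.7   54. ]
[ 520.71533062 -263.65230696  148.24913203] [-179.87727305    0.24245004   -2.8333722 ]
```

>>> apply_moves(
  commands=[
    [0,0,0,0.0025,-0.0035,0.015,-0.3],
    [0,0,0,0,0,0.02,-0.3],
    [0,0,0,0,0,0.015,-0.3],
    [0,0,0,0,0,0,0.3],
    [0,0,0,0,0,0,0.8],
    [0,0,0,0,0,0,0.8],
    [0,0,0,0,0,0,0.8],
    [0,0,0,0,0,0,0.8],
  ],
  force=40,
)

```text
clock: 3.05
tool_pos: [526.0, -260.0, 101.2]
eef_rot: [180.0, -0.1, -2.7]
force: [-0.4, -0.4, 0.4]
finger_gap: 20.9
grip_force: 39.5
```

>>> apply_moves(
  commands=[
    [0,0,0,0,-0.01,0,0.8],
    [0,0,0,0,-0.01,0,0.8],
    [0,0,0,0,-0.01,0,0.8],
    [0,0,0,0,-0.006,0,0.8],
    [0,0,0,0,-0.003,0,0.8],
    [0,0,0,0,0,0,0.8],
    [0,0,0,0,0,0,0.8],
  ],
)

```text
clock: 3.75
tool_pos: [527.7, -220.1, 101.1]
eef_rot: [-180.0, -0.0, -2.7]
force: [-2.2, 0.8, 6.2]
finger_gap: 20.7
grip_force: 40.5
```

>>> apply_moves(
  commands=[
    [0,0,0,0,-0.001,0,0.8],
    [0,0,0,0,-0.001,0,0.8],
    [0,0,0,0,-0.001,0,0.8],
    [0,0,0,0,0,0,0.8],
  ],
)

```text
clock: 4.15
tool_pos: [527.9, -217.8, 101.1]
eef_rot: [180.0, -0.0, -2.7]
force: [-1.8, -0.8, 5.7]
finger_gap: 20.8
grip_force: 40.4
```

>>> apply_moves(
  commands=[
    [0,0,0,0,-0.001,0,0.8],
    [0,0,0,0,-0.001,0,0.8],
    [0,0,0,0,0,0,0.8],
  ],
)

```text
clock: 4.45
tool_pos: [527.9, -217.5, 101.1]
eef_rot: [179.8, -0.1, -2.7]
force: [-3.2, -5.4, 4.3]
finger_gap: 20.9
grip_force: 40.4
```

>>> apply_moves(
  commands=[
    [0,0,0,0,-0.001,0,0.8],
    [0,0,0,0,0,0,0.8],
  ],
)

```text
clock: 4.65
tool_pos: [527.9, -217.4, 101.1]
eef_rot: [179.7, -0.1, -2.7]
force: [-2.7, -9.0, 4.2]
finger_gap: 21.0
grip_force: 40.5
```

>>> apply_moves(
  commands=[
    [0,0,0,0,0,0,0],
    [0,0,0,0,0,0,-0.1],
    [0,0,0,0,0,0,-0.1],
    [0,0,0,0,0,-0.02,-0.1],
    [0,0,0,0,0,-0.04,-0.1],
    [0,0,0,0,0,-0.02,-0.1],
    [0,0,0,0,0,0,-0.1],
    [0,0,0,0,0,0,-0.1],
  ],
)

```text
clock: 5.45
tool_pos: [527.6, -214.3, 180.1]
eef_rot: [-180.0, -0.0, -2.7]
force: [0.8, 0.5, -0.3]
finger_gap: 46.8
grip_force: 0.0
```

```bash
python3 - <<'E'
from h import *
im,d,s=snap('wrist','w3'); print(s['tool_pos'],s['eef_rot'],s['finger_gap'],s['force'])
cv2.imwrite('pics/w3b.png',cv2.resize(im[:,:,::-1],(800,600),interpolation=cv2.INTER_CUBIC))
E
```

```text
[ 527.64288969 -214.29794193  180.09944532] [-1.79986005e+02 -1.18712887e-02 -2.68270722e+00] 46.758701008876706 [ 0.82147264  0.46890121 -0.31206355]
```

View pics/w3b.png

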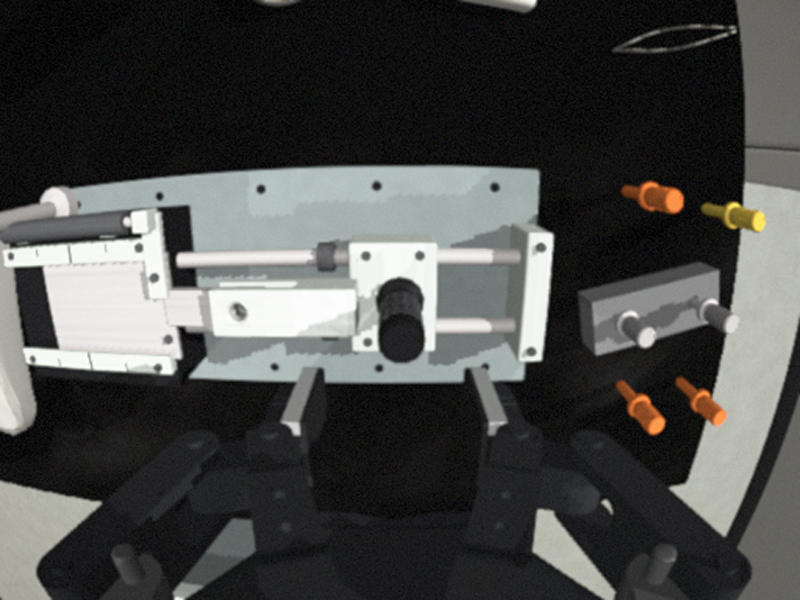

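```bash
python3 - <<'E'
from w import *
pts('w3',[('knob',403,336,115),('fork',239,312,74),('pR',725,320,74),('pL',646,335,58)])
E
```

```text
knob onz [ 527.  -219.3  115. ] depth [ 527.5 -219.3  116.2]
fork onz [ 528.  -130.7   74. ] depth [ 524.5 -126.6   63.3]
pR onz [ 507.3 -428.1   74. ] depth [ 507.  -428.6   73.4]
pL onz [ 494.8 -375.    58. ] depth [ 495.5 -374.    59.7]
```

>>> apply_moves(
  commands=[
    [0,0,0,-0.003,0.044,0,-0.1],
    [0,0,0,-0.003,0.044,0,-0.1],
    [0,0,0,-0.003,0.044,0,-0.1],
    [0,0,0,-0.002,0.044,0,-0.1],
    [0,0,0,-0.002,0.044,0.02,-0.1],
    [0,0,0,0,0,0.02,-0.1],
    [0,0,0,0,0,0,-0.1],
    [0,0,0,0,0,0,-0.1],
  ],
)

```text
clock: 6.3
tool_pos: [503.1, -432.2, 137.5]
eef_rot: [-179.8, 0.2, -2.7]
force: [-0.5, 0.1, 1.0]
finger_gap: 46.8
grip_force: 0.0
```

```bash
python3 - <<'E'
from h import *
im,d,s=snap('wrist','w4'); print(s['tool_pos'],s['eef_rot'],s['finger_gap'],s['force'])
cv2.imwrite('pics/w4b.png',cv2.resize(im[:,:,::-1],(800,600),interpolation=cv2.INTER_CUBIC))
E
```

```text
[ 503.06483589 -432.15082057  137.53849731] [-179.76322833    0.21428792   -2.70069608] 46.833572711503436 [-0.45313379  0.14157045  1.00674148]
```

View pics/w4b.png

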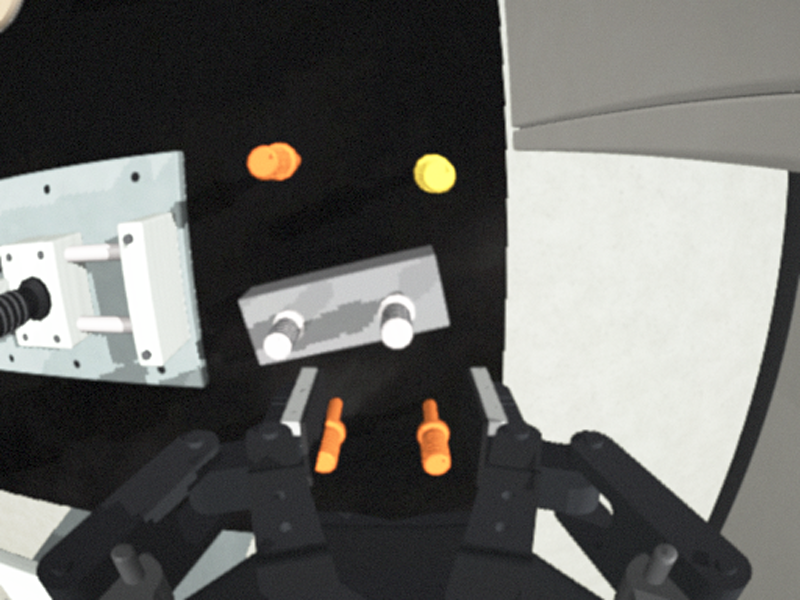

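```bash
python3 - <<'E'
from w import *
pts('w4',[('pR',397,332,74),('pL',279,345,58),('o',326,464,60),('o2',436,465,60)])
s=arm.observe();print(s['tool_pos'],s['eef_rot'])
E
```

```text
pR onz [ 504.8 -434.3   74. ] depth [ 505.3 -434.4   75.3]
pL onz [ 493.9 -376.3   58. ] depth [ 494.6 -376.7   59.5]
o onz [ 422.9 -392.    60. ] depth [ 428.3 -393.6   67. ]
o2 onz [ 420.  -451.9   60. ] depth [ 426.3 -451.3   68. ]
[ 503.99355722 -432.55140929  139.19383521] [-1.79886170e+02  9.27833454e-02 -2.66171681e+00]
```

>>> apply_moves(
  commands=[
    [0,0,0,0.001,0.0015,0.02,-0.1],
    [0,0,0,0,0,0.03,-0.1],
    [0,0,0,0,0,0.015,-0.1],
    [0,0,0,0,0,0.007,-0.1],
    [0,0,0,0,0,0,0.3],
    [0,0,0,0,0,0,1],
    [0,0,0,0,0,0,1],
    [0,0,0,0,0,0,1],
  ],
  force=40,
)

```text
clock: 7.15
tool_pos: [506.1, -435.2, 69.9]
eef_rot: [-180.0, -0.1, -2.7]
force: [-0.1, 3.2, 3.1]
finger_gap: 11.4
grip_force: 38.9
```

>>> apply_moves(
  commands=[
    [0,0,0,0,0,0,1],
    [0,0,0,0,0,0,1],
  ],
)

```text
clock: 7.35
tool_pos: [506.1, -435.3, 69.9]
eef_rot: [-180.0, -0.1, -2.7]
force: [1.3, 4.7, 5.9]
finger_gap: 11.5
grip_force: 39.2
```

>>> apply_moves(
  commands=[
    [0,0,0,0,0,-0.01,1],
    [0,0,0,0,0,-0.01,1],
    [0,0,0,0,0,-0.02,1],
    [0,0,0,0,0,-0.03,1],
    [0,0,0,0,0,-0.03,1],
    [0,0,0,0,0,0,1],
    [0,0,0,0,0,0,1],
  ],
)

```text
clock: 8.05
tool_pos: [505.5, -436.8, 170.2]
eef_rot: [179.8, -0.1, -2.7]
force: [-1.8, 1.1, -0.3]
finger_gap: 11.6
grip_force: 38.7
```

```bash
python3 - <<'E'
from h import *
im,d,s=snap('wrist','w5'); print(s['tool_pos'],s['eef_rot'],s['finger_gap'],s['force'])
cv2.imwrite('pics/w5b.png',cv2.resize(im[:,:,::-1],(800,600),interpolation=cv2.INTER_CUBIC))
E
```

```text
[ 505.45340261 -436.82126015  170.20648041] [ 1.79800327e+02 -1.08916031e-01 -2.71213049e+00] 11.634873004038845 [-1.75497315  1.06770512 -0.29373697]
```

View pics/w5b.png

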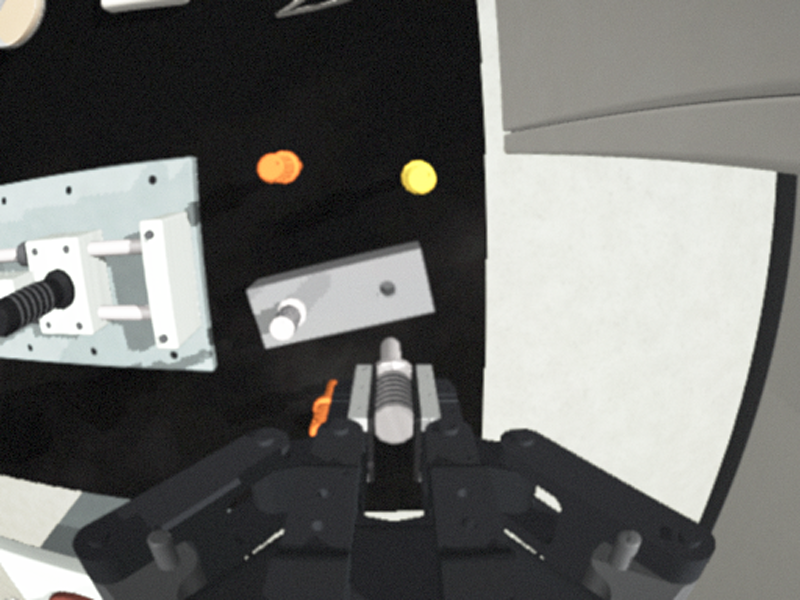

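```bash
python3 - <<'E'
from w import *
pts('w5',[('tip',390,341,108),('top',397,430,174),('hole',387,289,26)])
z=np.load('pics/w5.npz'); print(z['p'])
s=arm.observe();print(s['tool_pos'],s['eef_rot'])
E
```

```text
tip onz [ 504.  -436.3  108. ] depth [ 507.4 -436.5  116.3]
top onz [ 501.3 -438.5  174. ] depth [ 502.2 -438.5  175.4]
hole onz [ 504.  -434.3   26. ] depth [ 499.4 -433.9   10. ]
[ 505.45340261 -436.82126015  170.20648041]
[ 504.63055807 -435.76318502  168.24575903] [ 1.79959233e+02  3.29329568e-02 -2.71641936e+00]
```

>>> apply_moves(
  commands=[
    [0,0,0,0,0,-0.03,1],
    [0,0,0,0.0015,-0.0436,0,1],
    [0,0,0,0.0015,-0.0436,0,1],
    [0,0,0,0.0015,-0.0436,0,1],
    [0,0,0,0.0015,-0.0436,0,1],
    [0,0,0,0.0015,-0.0436,0,1],
    [0,0,0,0.0015,-0.0436,0,1],
    [0,0,0,0.0015,-0.0436,0,1],
  ],
)

```text
clock: 8.9
tool_pos: [528.5, -129.2, 196.1]
eef_rot: [-180.0, 0.2, -2.7]
force: [0.1, 0.2, -0.1]
finger_gap: 11.3
grip_force: 38.8
```

>>> apply_moves(
  commands=[
    [0,0,0,0,0,0.02,1],
    [0,0,0,0,0,0.025,1],
    [0,0,0,0,0,0.01,1],
    [0,0,0,0,0,0,1],
    [0,0,0,0,0,0,1],
    [0,0,0,0,0,0,1],
    [0,0,0,0,0,0,1],
  ],
)

```text
clock: 9.6
tool_pos: [530.9, -131.8, 144.6]
eef_rot: [180.0, -0.1, -2.7]
force: [-0.3, 0.4, -1.2]
finger_gap: 11.5
grip_force: 38.9
```

```bash
python3 - <<'E'
from h import *
im,d,s=snap('wrist','w6'); print(s['tool_pos'],s['eef_rot'],s['finger_gap'],s['force'])
cv2.imwrite('pics/w6b.png',cv2.resize(im[150:300,150:350,::-1],(800,600),interpolation=cv2.INTER_CUBIC))
E
```

```text
[ 530.94735681 -131.76080133  144.56986946] [ 1.79957250e+02 -1.26456421e-01 -2.73989232e+00] 11.50586929522527 [-0.26000997  0.38942737 -1.23879629]
```

View pics/w6b.png

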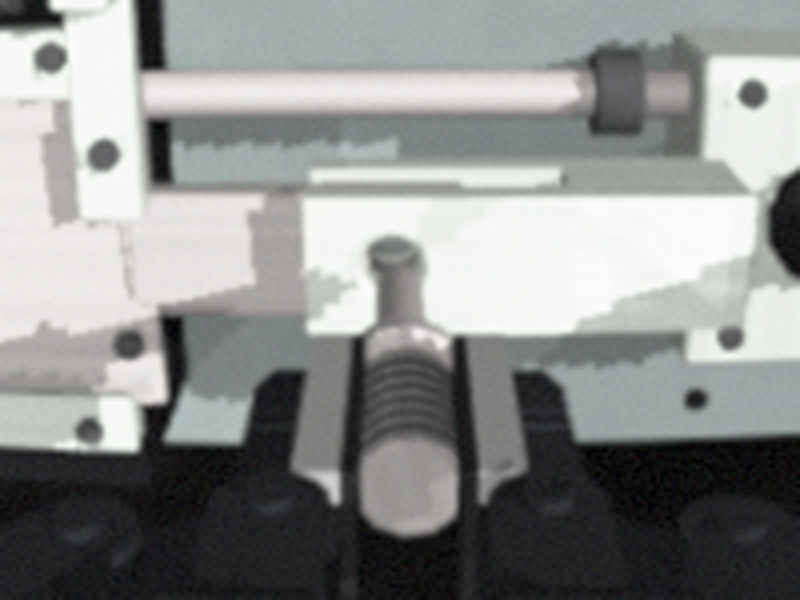

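```bash
python3 - <<'E'
from w import *
q=1.5625
pts('w6',[('tip',250*q,216.5*q,82.5),('hole',248.5*q,211.5*q,74)])
K,e,_=cam('wrist',arm.observe()); print(arm.observe()['tool_pos'])
im=cv2.imread('pics/w6.png'); cv2.imwrite('pics/z.png',cv2.resize(im[195:235,225:275],None,fx=16,fy=14,interpolation=cv2.INTER_CUBIC))
g=im.mean(2).astype(int); print(g[204:228,238:260])
E
```

```text
tip onz [ 530.8 -131.4   82.5] depth [ 532.8 -131.5   87.4]
hole onz [ 531.2 -130.3   74. ] depth [ 522.8 -129.7   52.2]
[ 530.83937617 -131.69020409  144.46602227]
[[246 246 246 246 246 246 246 245 246 246 246 246 246 245 246 245 240 238
  237 236 237 237]
 [245 246 245 245 244 245 244 246 246 246 246 245 245 245 245 244 240 236
  235 235 236 237]
 [245 245 245 246 246 245 245 245 245 245 245 244 245 246 245 244 239 236
  236 235 237 236]
 [246 246 246 246 245 244 245 245 241 240 240 243 243 244 246 245 239 236
  237 236 235 235]
 [246 246 246 244 244 240 233 229 221 214 213 222 226 234 242 244 240 236
  235 235 235 236]
 [246 244 244 242 234 221 199 184 164 158 161 159 179 198 224 233 232 235
  235 235 234 235]
 [246 243 241 230 209 176 151 135 131 132 128 130 138 150 173 196 217 228
  234 235 234 236]
 [243 241 234 214 169 130 115 113 117 121 121 120 122 124 140 160 182 214
  232 239 240 239]
 [242 238 228 196 143 113 110 110 116 115 117 121 123 128 139 147 165 192
  229 241 243 243]
 [239 235 223 188 139 118 126 124 126 129 126 132 134 144 141 132 142 178
  224 240 245 245]
 [239
[... 597 characters left out ...]
2 126 135 140 151 154 163 189
  232 245 246 246]
 [211 230 247 251 247 217 152 108 100 104 110 124 136 139 150 156 163 196
  236 246 246 246]
 [233 237 246 251 251 229 159 113 102 107 113 122 130 140 147 153 164 204
  238 245 246 246]
 [244 244 246 250 249 230 156 110  98 106 113 121 132 140 150 152 166 199
  240 246 246 246]
 [243 245 246 247 247 223 152 109 102 105 117 123 135 143 150 153 161 195
  236 244 245 245]
 [241 244 245 245 243 221 152 108 103 106 113 124 131 140 147 152 162 188
  233 243 244 244]
 [244 244 245 246 245 218 152 110 100 103 113 123 131 143 149 157 160 179
  228 240 244 243]
 [245 245 246 246 244 221 152 109 101 106 113 127 135 143 147 155 157 179
  230 241 245 245]]
```

>>> apply_moves(
  commands=[
    [0,0,0,-0.0005,-0.0005,0.005,1],
    [0,0,0,0,0,0.005,1],
    [0,0,0,0,0,0.003,1],
    [0,0,0,0,0,0.003,1],
    [0,0,0,0,0,0,1],
  ],
)

```text
clock: 10.15
tool_pos: [529.0, -130.3, 126.5]
eef_rot: [-180.0, 0.1, -2.7]
force: [-0.4, 0.1, -0.1]
finger_gap: 11.1
grip_force: 38.9
```

>>> apply_moves(
  commands=[
    [0,0,0,0,0,0.003,1],
    [0,0,0,0,0,0.003,1],
    [0,0,0,0,0,0,1],
  ],
)

```text
clock: 10.45
tool_pos: [529.2, -130.4, 120.7]
eef_rot: [-180.0, 0.1, -2.7]
force: [1.3, -0.3, -0.5]
finger_gap: 11.5
grip_force: 38.9
```

>>> apply_moves(
  commands=[
    [0,0,0,0,0,0.003,1],
    [0,0,0,0,0,0.003,1],
    [0,0,0,0,0,0.003,1],
    [0,0,0,0,0,0.003,1],
    [0,0,0,0,0,0,1],
    [0,0,0,0,0,0,1],
  ],
)

```text
clock: 11.05
tool_pos: [529.5, -130.5, 109.2]
eef_rot: [-180.0, 0.0, -2.7]
force: [-0.4, -0.0, 0.4]
finger_gap: 11.3
grip_force: 38.9
```

>>> apply_moves(
  commands=[
    [0,0,0,0,0,0.002,1],
    [0,0,0,0,0,0.002,1],
    [0,0,0,0,0,0.002,1],
    [0,0,0,0,0,0,1],
    [0,0,0,0,0,0,1],
  ],
)

```text
clock: 11.55
tool_pos: [529.5, -130.5, 103.2]
eef_rot: [-180.0, 0.0, -2.7]
force: [-0.0, 0.7, -0.3]
finger_gap: 11.3
grip_force: 38.9
```

Nearly seated; a bit lower until the collar touches.

>>> apply_moves(
  commands=[
    [0,0,0,0,0,0.001,1],
    [0,0,0,0,0,0.001,1],
    [0,0,0,0,0,0,1],
    [0,0,0,0,0,0,1],
  ],
)

```text
clock: 11.95
tool_pos: [529.9, -130.6, 102.1]
eef_rot: [180.0, -0.0, -2.7]
force: [-1.5, 0.3, 5.2]
finger_gap: 11.8
grip_force: 39.3
```

>>> apply_moves(
  commands=[
    [0,0,0,0,0,0.001,1],
    [0,0,0,0,0,0,1],
    [0,0,0,0,0,0,1],
  ],
)

```text
clock: 12.25
tool_pos: [530.0, -130.8, 101.9]
eef_rot: [180.0, -0.0, -2.7]
force: [-4.4, 1.0, 9.4]
finger_gap: 11.4
grip_force: 39.8
```

>>> apply_moves(
  commands=[
    [0,0,0,0,0,0,0.4],
    [0,0,0,0,0,0,0],
    [0,0,0,0,0,0,-0.1],
    [0,0,0,0,0,0,-0.1],
    [0,0,0,0,0,-0.02,-0.1],
    [0,0,0,0,0,-0.04,-0.1],
    [0,0,0,0,0,-0.01,-0.1],
    [0,0,0,0,0,0,-0.1],
  ],
)

```text
clock: 13.05
tool_pos: [531.5, -131.3, 172.7]
eef_rot: [179.9, -0.3, -2.7]
force: [0.5, -0.3, -0.6]
finger_gap: 46.8
grip_force: 0.0
```

>>> apply_moves(
  commands=[
    [0,0,0,-0.0025,0.044,0,-0.1],
    [0,0,0,0,0.044,0,-0.1],
    [0,0,0,0,0,0,-0.1],
    [0,0,0,0,0,0,-0.1],
    [0,0,0,0,0,0,-0.1],
  ],
)

```text
clock: 13.55
tool_pos: [522.0, -217.2, 168.6]
eef_rot: [-179.9, 0.2, -2.7]
force: [-0.0, 0.4, 0.1]
finger_gap: 47.1
grip_force: 0.0
```

```bash
python3 - <<'E'
from h import *
im,d,s=snap('wrist','w7'); print(s['tool_pos'],s['eef_rot'],s['finger_gap'],s['force'])
cv2.imwrite('pics/w7b.png',cv2.resize(im[:,:,::-1],(800,600),interpolation=cv2.INTER_CUBIC))
E
```

```text
[ 522.04069202 -217.1687415   168.63807865] [-1.79890587e+02  1.50866420e-01 -2.69733944e+00] 47.077380790682476 [-0.0350333   0.36726645  0.08073964]
```

View pics/w7b.png

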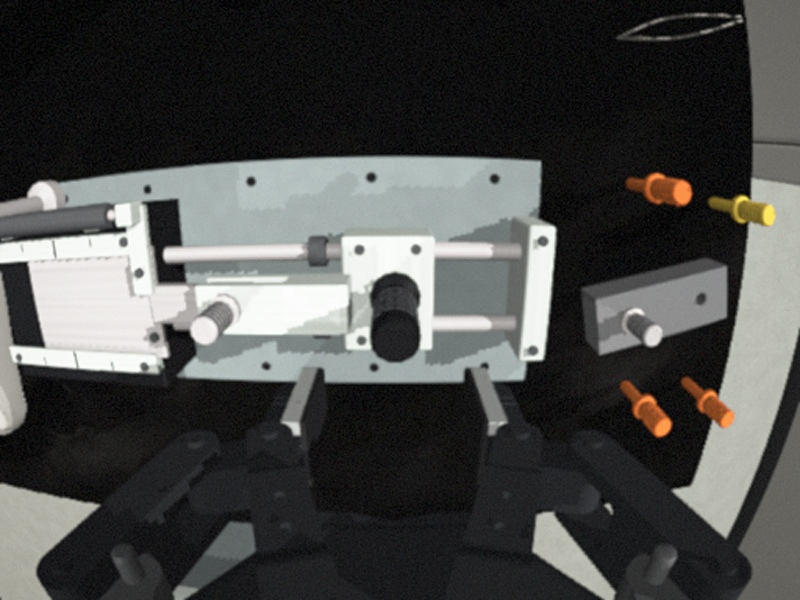

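>>> apply_moves(
  commands=[
    [0,0,0,0.0035,0.001,0.025,-0.1],
    [0,0,0,0,0,0.03,-0.1],
    [0,0,0,0,0,0.015,-0.1],
    [0,0,0,0,0,0,0.1],
    [0,0,0,0,0,0,0.8],
    [0,0,0,0,0,0,0.8],
    [0,0,0,0,0,0,0.8],
    [0,0,0,0,0,0,0.8],
  ],
  force=60,
)

```text
clock: 14.4
tool_pos: [526.8, -219.4, 101.0]
eef_rot: [180.0, -0.1, -2.7]
force: [-0.9, 1.2, -1.0]
finger_gap: 20.4
grip_force: 59.0
```

```bash
python3 - <<'E'
from h import *
im,d,s=snap('top','t1'); s=arm.observe(); print(s['tool_pos'],s['finger_gap'],s['force'])
g=cv2.imread('pics/top0.png'); a=g[190:230,145:345]; b=im[190:230,145:345,::-1]
cv2.imwrite('pics/t1b.png',cv2.resize(np.vstack([g[175:245,145:345],im[175:245,145:345,::-1]]),None,fx=4,fy=4,interpolation=cv2.INTER_CUBIC))
E
```

```text
[ 526.78457241 -219.51249369  101.04879346] 20.011529782958476 [ 0.03332237  0.73116891 -0.46428015]
```

>>> apply_moves(
  commands=[
    [0,0,0,0,0.001,0,0.8],
    [0,0,0,0,0,0,0.8],
    [0,0,0,0,0,0,0.8],
  ],
)

```text
clock: 14.75
tool_pos: [526.7, -220.4, 101.0]
eef_rot: [-180.0, -0.0, -2.7]
force: [-1.0, 3.3, 1.8]
finger_gap: 20.1
grip_force: 59.4
```

>>> apply_moves(
  commands=[
    [0,0,0,0,0.001,0,0.8],
    [0,0,0,0,0,0,0.8],
    [0,0,0,0,0,0,0.8],
  ],
)

```text
clock: 15.05
tool_pos: [526.7, -221.5, 101.0]
eef_rot: [-180.0, -0.0, -2.7]
force: [-0.6, 5.0, 5.2]
finger_gap: 20.3
grip_force: 59.7
```

>>> apply_moves(
  commands=[
    [0,0,0,0,0.001,0,0.8],
    [0,0,0,0,0,0,0.8],
    [0,0,0,0,0,0,0.8],
  ],
)

```text
clock: 15.35
tool_pos: [526.7, -222.6, 101.0]
eef_rot: [180.0, -0.0, -2.7]
force: [-1.2, 4.2, 5.4]
finger_gap: 20.0
grip_force: 59.7
```

View pics/t1b.png

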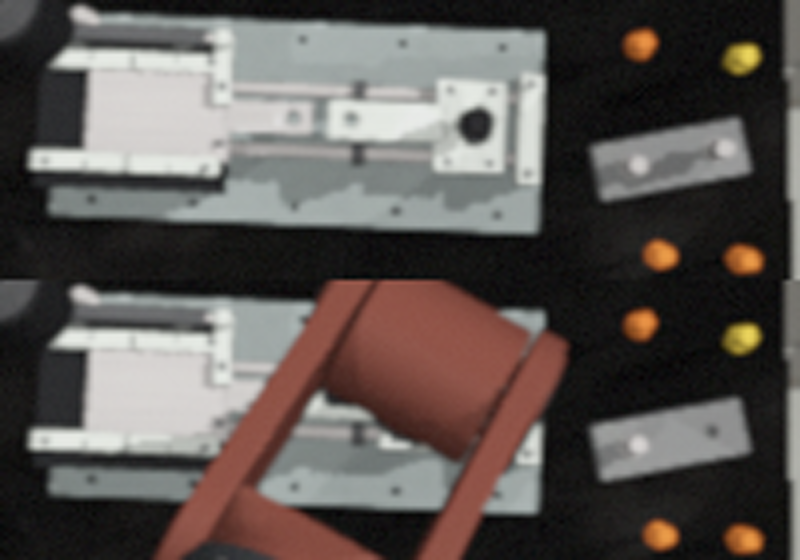

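>>> apply_moves(
  commands=[
    [0,0,0,0,0.004,0,0.8],
    [0,0,0,0,0.004,0,0.8],
    [0,0,0,0,0.004,0,0.8],
    [0,0,0,0,0.004,0,0.8],
    [0,0,0,0,0.004,0,0.8],
    [0,0,0,0,0.002,0,0.8],
    [0,0,0,0,0,0,0.8],
    [0,0,0,0,0,0,0.8],
  ],
)

```text
clock: 16.15
tool_pos: [525.7, -243.9, 101.0]
eef_rot: [-179.9, -0.0, -2.7]
force: [-0.3, 6.1, 6.3]
finger_gap: 20.2
grip_force: 59.8
```

```bash
cat > e.py <<'E'
import sys
from h import *
f=sys.argv[1]
im,d,s=snap('top',f); s=arm.observe(); print(s['tool_pos'],s['force'])
def edge(i): # blade edge along columns; rows 200..212, background dark -> bright
    g=np.asarray(i).astype(float).mean(2)[198:211,150:200].mean(0); return g
for n in('top0','t1',f):
    g=edge(np.load('pics/%s.npz'%n)['im']); h=(g[:8].min()+g[38:46].mean())/2; k=np.argmax(g>h); u=150+k-1+(h-g[k-1])/(g[k]-g[k-1]); print(n,'edge col',round(u,2),onz('top',u,204.5,63).round(1),g.astype(int)[:34])
a=im[185:230,145:212,::-1]; cv2.imwrite('pics/%sb.png'%f,cv2.resize(a,None,fx=11,fy=11,interpolation=cv2.INTER_CUBIC))
# rail marks: dark columns in rails
G=im.astype(int).mean(2); print(G[187:192,150:205].min(0).astype(int)); print(G[212:217,150:205].astype(int))
E
python3 e.py t2
```

```text
[ 525.71150076 -243.87769879  100.99224556] [-1.02912001  5.3515224   6.01393841]
top0 edge col 165.69 [528.9  18.7  63. ] [ 23  23  22  24  34  43  45  45  45  44  45  45  44  44  43  71 137 189
 208 211 210 210 210 211 211 211 211 211 211 211 211 211 212 212]
t1 edge col 165.68 [528.9  18.7  63. ] [ 24  21  21  24  34  43  45  45  45  45  45  45  44  44  43  70 137 189
 208 211 210 210 211 211 211 211 211 211 211 211 212 212 211 212]
t2 edge col 169.69 [528.9   7.4  63. ] [ 22  22  21  24  34  43  45  45  45  45  45  45  45  44  45  44  44  44
  53  87 130 156 168 174 184 199 209 211 211 211 211 211 211 211]
[ 15  19  18  19  22  22  22  25  26  42  89 143 172 176 173 172 163 152
 149 156 158 160 157 155 154 153 150 143 138 140 130 127 126 125 116 102
  97  98  98 102 108 100  93  82  76  75  67  56  52  54  48  33  64 126
 160]
[[ 21  34  85 134 159 162 162 163 163 162 158 155 153 153 154 153 145 133
  129 130 130 129 126 125 156 192 204 206 208 208 207 208 208 208 208 208
  207 206 207 207 207 208 208 208 209 209 210 210 209 210 210 211 211 208
  202]
 [ 23  50 122 187 212 213 21
[... 188 characters left out ...]
3 194
  181]
 [ 14  51 131 193 213 201 195 212 226 228 228 229 229 229 228 225 223 224
  225 226 226 225 225 224 222 215 203 209 223 225 224 224 224 224 224 224
  223 224 223 221 217 215 213 212 213 214 212 205 190 176 171 173 176 173
  168]
 [ 17  58 137 195 210 191 185 208 226 229 228 229 229 229 226 215 210 225
  229 229 228 229 229 229 227 217 204 213 225 228 228 228 228 228 225 221
  221 220 219 211 199 195 194 193 192 189 186 187 181 159 128 134 149 154
  155]
 [ 19  63 140 192 209 201 199 210 217 218 219 219 219 219 216 202 197 216
  220 219 221 222 223 224 221 210 198 210 225 228 229 228 228 224 212 198
  190 188 193 192 186 185 185 184 175 153 145 166 175 150  90  88 117 127
  128]]
```

View pics/t2b.png

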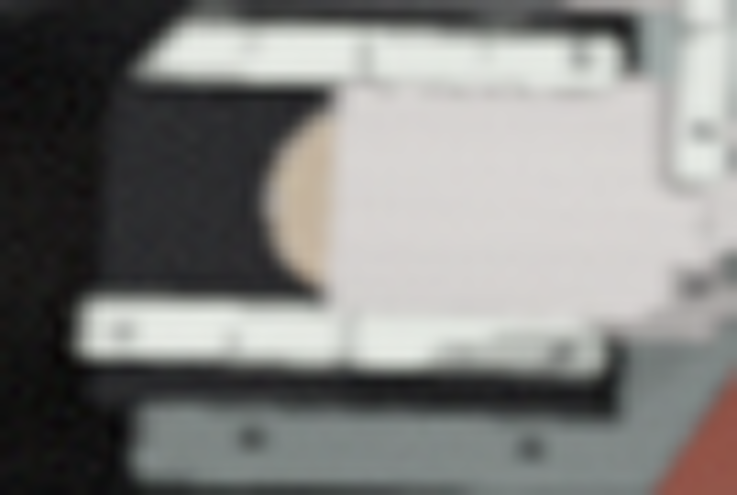

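```bash
cat > e2.py <<'E'
from h import *
import sys
def ed(n,rows):
    b=np.load('pics/%s.npz'%n)['im'].astype(float)[:,:,2][rows,150:200].mean(0)
    hi=b[36:46].mean(); lo=b[10:14].mean() if n=='top0' else None
    return b,hi
for n in ['top0']+sys.argv[1:]:
    for rows in([194,195],[196,197],list(range(200,208)),[211]):
        b=np.load('pics/%s.npz'%n)['im'].astype(float)[:,:,2][rows,150:200].mean(0); hi=b[36:46].mean()
        k=len(b)-1
        # walk left from blade interior until the steepest drop ends
        j=40
        g=np.gradient(b); j=np.argmax(np.where(np.arange(50)<36,g,0)); 
        w=g[max(j-2,0):j+3].clip(0); u=150+(w*np.arange(max(j-2,0),j+3)).sum()/w.sum()
        print(n,rows[0],round(u,2),onz('top',u,np.mean(rows),63).round(1)[:2], b[12:32].astype(int))
E
python3 e2.py t2
```

```text
top0 194 166.48 [557.3  17.1] [ 46  46  45  41  89 165 203 209 208 208 209 208 209 209 209 209 209 208
 208 209]
top0 196 166.39 [551.6  17.2] [ 48  46  45  48  99 169 204 209 209 209 208 209 208 209 209 209 209 209
 210 209]
top0 200 165.96 [531.7  18. ] [ 46  47  45  69 134 185 206 209 208 208 209 209 209 209 209 209 210 210
 209 210]
top0 211 165.48 [510.5  18.8] [ 63  64  65 102 165 199 204 204 204 205 206 205 205 205 206 206 207 207
 207 207]
t2 194 174.6 [557.2  -5.9] [ 46  47  46  46  44  46  48  44  46  44  54  74 108 157 195 207 208 207
 208 209]
t2 196 171.98 [551.5   1.4] [ 48  46  46  47  45  47  47  47  55  80 116 144 160 182 203 208 208 208
 209 208]
t2 200 169.0 [531.7   9.4] [ 47  47  47  46  46  46  60 104 144 158 159 159 170 192 206 209 208 209
 209 209]
t2 211 173.83 [510.4  -4.7] [ 64  64  64  64  59  58  57  57  57  54  59  86 142 189 204 206 206 207
 206 206]
```

>>> apply_moves(
  commands=[
    [0,0,0,0,0.003,0,0.8],
    [0,0,0,0,0.002,0,0.8],
    [0,0,0,0,0.001,0,0.8],
    [0,0,0,0,0,0,0.8],
    [0,0,0,0,0,0,0.8],
    [0,0,0,0,0,0,0.8],
  ],
)

```text
clock: 16.8
tool_pos: [525.5, -249.3, 101.0]
eef_rot: [-179.9, -0.0, -2.7]
force: [-0.4, 6.8, 7.1]
finger_gap: 20.2
grip_force: 59.9
```

```bash
python3 e.py t3|head -1; python3 - <<'E'
from h import *
def f(n,r):
    b=np.load('pics/%s.npz'%n)['im'].astype(float)[r,150:200,2]; b=b.mean(0); hi=b[36:44].mean(); lo=56 if 211 in r else 46; h=(hi+lo)/2
    k=np.where(b[:40]<h)[0].max(); return 150+k+(h-b[k])/(b[k+1]-b[k])
for r in([193,194],[194],[211]):
    y=[onz('top',f(n,r),np.mean(r),63)[1] for n in('top0','t2','t3')]; print(r,np.round(y,2),np.round(y[0]-np.array(y),2))
b=np.load('pics/t3.npz')['im'].astype(int)[200:208,:,2].mean(0); print(b[165:185].astype(int))
E
```

```text
[ 525.43422886 -249.28768938  100.94992574] [-0.29225574  8.08944681  6.84139969]
[193, 194] [ 17.08  -6.07 -11.44] [ 0.   23.15 28.52]
[194] [ 17.08  -5.98 -10.99] [ 0.   23.06 28.06]
[211] [18.86 -4.61 -8.45] [ 0.   23.47 27.31]
[ 47  47  45  59 104 144 159 159 158 158 159 172 193 206 209 209 209 209
 209 209]
```

>>> apply_moves(
  commands=[
    [0,0,0,0,0.0012,0,0.8],
    [0,0,0,0,0,0,0.8],
    [0,0,0,0,0,0,0.8],
    [0,0,0,0,0,0,0.8],
  ],
)

```text
clock: 17.25
tool_pos: [525.4, -250.4, 101.0]
eef_rot: [-179.9, -0.0, -2.7]
force: [0.0, 7.2, 6.2]
finger_gap: 20.1
grip_force: 59.9
```

```bash
python3 - <<'E'
from h import *
im,d,s=snap('top','t4'); im,_,_=im,d,s
im2,_,_=snap('scene','s4')
b=im.astype(int)[200:208,:,2].mean(0); print(b[165:185].astype(int))
# dish chord: window circle visible part, tan mask
m=(im[:,:,0].astype(int)-im[:,:,2]>12)&(im[:,:,0]>110); m[:190]=0;m[216:]=0;m[:,:160]=0;m[:,185:]=0
ys,xs=np.nonzero(m); print('tan cols',xs.min(),xs.max(),'rows',ys.min(),ys.max(),m.sum())
for c in range(166,180): print(c,m[:,c].sum(),end='; ')
s=arm.observe(); print(s['tool_pos'],s['force'])
E
```

```text
[ 47  47  45  60 105 144 158 159 158 158 158 164 186 204 209 209 209 209
 209 209]
tan cols 170 177 rows 194 211 117
166 0; 167 0; 168 0; 169 0; 170 9; 171 12; 172 13; 173 15; 174 16; 175 17; 176 18; 177 17; 178 0; 179 0; [ 525.41860397 -250.32752604  100.98872404] [-0.16220514  8.86883709  6.9077042 ]
```

```bash
python3 - <<'E'
from h import *
ims=[np.load('pics/%s.npz'%n) for n in('t2','t3','t4')]
d=np.mean([i['d'] for i in ims],0); G=np.mean([i['im'].astype(float).mean(2) for i in ims],0)
def z(u,v):
    e,r=ray('top',u,v); K,_,Rm=cam('top'); return (e+r*np.median(d[v-1:v+2,u-1:u+2])/(r@-Rm[:,2])).round(1)
print('rail lo',z(172,215),'rail up',z(173,190),'blade',z(190,204),z(185,204),'box',z(162,204))
print(G[187:193,160:195].astype(int)); print(G[213:217,160:195].astype(int))
E
```

```text
rail lo [499.   -0.6  67.5] rail up [569.7  -1.9  66.8] blade [530.  -50.1  64.1] [530.  -36.   64.4] box [530.6  29.9  59.2]
[[ 88 143 173 175 173 172 163 151 148 156 158 159 158 156 153 153 151 143
  138 139 130 127 126 125 116 102  98  98  98 103 107 101  92  82  76]
 [151 198 219 221 221 221 216 206 206 217 220 220 220 220 220 221 218 207
  201 208 202 199 199 198 192 181 178 176 168 164 170 166 162 162 162]
 [199 223 229 230 229 228 222 214 218 227 230 229 229 229 229 230 226 209
  202 221 226 225 225 225 224 222 222 220 212 209 218 220 220 220 221]
 [213 222 224 224 224 223 222 223 226 229 229 229 228 228 228 229 225 206
  199 221 228 228 228 228 228 228 228 226 221 219 226 228 228 228 229]
 [175 184 192 193 193 194 198 207 216 217 218 218 217 218 218 218 215 200
  195 215 221 222 223 223 222 222 224 224 223 222 223 223 224 226 227]
 [ 92 101 110 112 112 113 117 129 139 141 141 141 142 146 150 154 160 160
  173 190 199 207 209 206 204 206 209 212 213 211 210 209 211 220 221]]
[[220 219 219 220 220 219 212 203 199 200 200 200 199 192 185 183 183 198
  212 212 212 212 212 212 212 211 208 209 209 209 209 210 210 208 210]
 [228 229 229 229 228 225 222 224 225 225 225 225 225 224 221 212 200 209
  223 225 224 224 224 224 224 224 223 223 224 223 222 220 216 213 215]
 [228 229 229 229 226 214 210 224 229 229 229 228 229 229 227 217 204 212
  225 228 228 228 228 228 227 226 224 223 223 218 214 211 205 197 201]
 [219 219 219 219 215 202 198 216 220 220 220 222 223 224 222 210 198 210
  224 228 228 228 228 226 222 214 206 202 204 197 193 192 189 185 178]]
```

```bash
python3 - <<'E'
from h import *
for a,b in((177.66,176.05),(167.2,165.7)):
    A=onz('top',a,190,66);B=onz('top',b,215,66); t=(530-A[0])/(B[0]-A[0]); print(A,B,'at x530 y',(A+t*(B-A))[1])
print(onz('top',176.9,203.5,63),onz('top',166.3,203.5,63),onz('top',165.96,203.5,63))
E
```

```text
[569.72261786 -14.85627455  66.        ] [499.04216428 -11.69314654  66.        ] at x530 y -13.07858752702483
[569.81434494  14.68871283  66.        ] [499.16876258  17.30474175  66.        ] at x530 y 16.16305098894725
[531.60930064 -12.89110975  63.        ] [531.72254602  17.00335339  63.        ] [531.72617643  17.96170614  63.        ]
```

```bash
python3 -c "
from station import arm
print(arm.job_done())"
```

```text
the job is handed in; nothing more can be done
None
```

The carriage is pinned to the shutter with the long pin fully down. I handed the job in at about 17 s with the knob still held at half open: the blade edge measured within about 0.2 mm of the window's centre mark and never passed it, and the short pin is still in its block.

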